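# Stack the boards and hold the glare filter at the mark

## Task

Lay the pink separator sheet squarely on the circuit board that is bolted down in the inspection station, then set the loose blue board squarely on top of the sheet, long sides in line, without dropping either. Then swing the station's hinged filter flap, the one with the orange bar, forward until it lines up with the red pointer on the side scale, and finish while holding it there, because its worn hinge lets it fall: do not let it drop onto the boards. Leave the red pointer and everything else on the bench as they are.

Things in the scene. Friction and masses are not known exactly. Their poses are not given: they have to be found in the camera images.
- station: Inspection station fixed to the bench, anywhere near the middle and turned a little: grey base plate 270 (x) x 210 (y) x 12 mm. Origin: centre of the base plate's underside. Its own -x side faces the robot; the filter flap is hinged along its own y axis at the far side, 100 mm along +x and 60 mm up from the origin.
- nest (a point): Point on top of the bolted-down lower board, at the centre of its flat-topped parts: 30 mm towards -x and 40 mm above the station's origin, axes as the station's. The parts form a flat rest 46 (x) x 104 (y) mm; the board under them is 66 (x) x 120 (y) mm and its top is 12 mm lower. The sheet's underside comes to rest at this height, the loose board's underside 8 mm higher; the long sides of both run along y.
- sheet: Pink rigid separator sheet, 50 (x) x 110 (y) x 8 (z) mm, 60 g, lying flat on the bench to the left or right of the station. Origin: centre of its underside. Grip it across its 50 mm width.
- board: Loose blue circuit board, 62 (x) x 114 (y) x 4 mm, about 140 g (varies), flat underneath, lying on the other side of the station. A black finned heatsink 30 (x) x 40 (y) mm in its middle rises to 28 mm above the underside and is the place to grip, across x; parts up to 16 mm high stand only near the two short ends (more than 39 mm from the middle). Origin: centre of its underside. Either way round will do.
- flap (a joint): Angle of the filter flap in rad: 0 is level, pointing to the station's -x over the boards; it grows as the flap rises; pi/2 is upright; back stop 1.85. It starts near upright (1.5 to 1.72), where the worn hinge just holds it; let go below about 1.2 it falls. The flap is a clear window in a dark frame, one side rail yellow, 142 mm long and 158 mm wide, about 0.45 kg (varies); it takes 1 to 4 N at the bar to move or hold.
- flap_bar (a point): Middle of the orange round grab bar on the flap's free edge: 12 mm thick, 110 mm long, along the hinge axis (the station's y), 175 mm from the hinge, with a 31 mm gap between the bar and the frame so that fingers can straddle it from above. Its position is station-frame x = 100 - 175 cos(angle) mm, z = 60 + 175 sin(angle) mm. Its x axis points from the bar to the hinge.
- flap_hinge (a point): Middle of the flap's hinge axis, in the station's frame 100 mm along x, 60 mm up. It turns with the flap.
- mark (a joint): Angle of the red pointer in rad, counted as the flap's is (0 level, pi/2 upright): the angle that the flap must be brought to. Set anywhere from 0.6 to 0.95. The pointer turns stiffly on the same hinge axis, beside the flap on the station's +y side; do not move it.
- mark_tip (a point): Tip of the red pointer, 150 mm from the hinge axis and 104 mm towards the station's +y. Its x axis points from the tip to the hinge axis.
- multimeter: Red handheld multimeter, 85 x 165 x 36 mm with a round dial, lying face up. Origin: centre of its underside. Leave alone.
- parts_tray: Pink open parts tray with six compartments, 100 x 150 x 35 mm. Origin: centre of its underside. Leave alone.
- screwdriver: Screwdriver lying flat on the bench. Leave alone.
- flux_bottle: Small white bottle with a red cap, 44 mm across, 100 mm tall. Origin: centre of its underside. Leave alone.
- solder_spool: Bare aluminium spool standing upright, 56 mm across, 45 mm tall. Origin: centre of its underside. Leave alone.
There are look-alikes about, which are no part of the job. Leave any green or yellow look-alike of the board alone. What is shaped like the sheet but green is not meant.

How it is judged:
By the outcome, as a careful person would: the job done as asked, in the order asked, and still so for the second after the job is handed in, while the arm keeps its last pose, push and grip.
It also fails if it takes over 72 s, if anything falls off the work surface, if the arm or the gripper's body presses on something with over 40 N, if the wrist force passes 120 N, or if a joint passes its speed limit or range.

## Robot

A 6-joint arm with a two-finger parallel gripper is mounted at the origin on the work surface. World frame = base frame: x ahead of the robot, y to its left, z up, the work surface at z = 0. Lengths are in m, angles in rad, forces in N, time in s.
With the tool pointing down it reaches from about 0.25 to 0.725 m from the base axis. Payload 9.7 kg.
Tool frame: the origin (TCP) lies midway between the tips of the shut fingers; the grasp point (between the pads) lies r.grip_point_offset behind it (r.grip_point_offset is the distance from the TCP to the grasp point, in m); y points along the fingers, z is the direction in which the jaws open and shut, and the axes are right-handed (so a half turn about y gives the same grasp; the last joint's range is limited). The gripper opens to 85 mm and grips with 20 to 120 N. Pads are 22 mm wide; open, the fingers measure 114 mm over their backs; the gripper's body (76 mm by 85 mm) begins 54 mm behind the grasp point. The pads swing forward as they close: fully open they stand 13 mm farther back than shut.
Start: joints at [1.29, 0.087, 0.176, 1.66, 0, 1.571], TCP at [0.152, 0.528, 0.207] pointing down, gripper open.
Joint ranges: [-3.13, 3.13], [-0.85, 1.81], [-1.15, 1.24], [-2.2, 2.28], [-1.44, 1.52], [-3.14, 3.14]. Speed limits (rad/s): [2.22, 2.22, 2.57, 3.14, 3.14, 3.14].

## Interface

Orientations are given as a rotation vector (axis times angle).
In Python, from station import r gives the robot as it stands.
- The arm moves only by the shell command python3 -m creep 'ROWS' [FORCE]. ROWS is JSON, a list of rows, each a list of 7 numbers: the shift along the tool's x, y, z in mm, then the turn, a rotation vector about the tool's x, y, z in degrees, then the closure in counts, from 0 (fully open) to 255 (shut). A call has 1 to 20 rows; each row is the pose to reach, as a shift and turn from the pose commanded when the call began, along the tool's axes at that moment; what a row does not reach only later rows make up. A row lasts 1/8 s, in which the tool goes at most 62.5 mm and 10.7 degrees, less where a joint would pass 70% of its speed; a pose out of reach is approached as far as the arm can. A call with a gripper value outside its range is refused whole. The fingers move at their own pace and stop on an object; FORCE is the grip in N (left out, the last holds). Time passes only in rows, so rows that repeat a pose let the fingers close. It gives the time, the measured TCP pose, the force and the opening at its end, in the units of the state.
- r.get_state(): the state, without advancing time (a new reading comes with each control period).
- r.grab_frame(name): name is "side" or "top" or "wrist"; returns a dict with "color" (400x640x3 uint8, blue, green, red), "range_z" (400x640 float32, m along the optical axis (not along the pixel's ray), 0 where there is no reading), "K" (3x3 intrinsics, pixels), "R" (3x3) and "t" (3): a world point X has camera coordinates R X + t; the wrist camera has in their place "T_tool_cam" (4x4, takes a point from camera to tool coordinates, whose origin is the TCP and whose axes are the tool frame's). Camera axes: x right, y down, z forward; pixel columns grow to the right and rows downward; lengths in m; the calibration is good to about 2 mm. A picture is of the moment at which its call begins: read the wrist's pose just before it.
- r.hand_in(): hands the job in, once; it reports no verdict.
The state is a dict: "clock": time; "joints": joint angles; "joint_velocities": joint speeds; "joint_efforts": joint torques, N m; "ee_pos": TCP position; "eef_rot": TCP orientation; "contact_force": force on the tool from outside, world axes, zero at the start; "ft_torque": the same for the moment, N m; "opening": finger opening in m.
Only numpy, scipy, OpenCV 4.12 (cv2) and the standard library are available. Lean on these libraries where they do the work, as an engineer would, in place of code of your own. Each camera call takes 0.05 s, during which the arm holds its last target. There are 200 camera calls.

## Working session

There is one attempt and no reset: what is moved stays moved. The work goes in short steps, Python scripts to look and compute and a shell command to move; the robot and the scene stay as the last step left them, time stands still between calls to the robot, and variables do not carry over. Pictures are saved under pics/ and viewed, about 8 in all and at most 12, crops included, and the job is handed in when it is done.

```bash
ls; mkdir -p pics; cat > h.py <<'E'
import numpy as np, cv2, json
from scipy.spatial.transform import Rotation as Ro
from station import r
def tool():
    s=r.get_state(); return np.array(s["ee_pos"]),Ro.from_rotvec(s["eef_rot"]).as_matrix()
def grab(n):
    p,M=tool(); f=r.grab_frame(n)
    if n=="wrist":
        T=np.array(f["T_tool_cam"]); Rc=M@T[:3,:3]; c=p+M@T[:3,3]
    else:
        Rc=np.array(f["R"]).T; c=-Rc@np.array(f["t"])
    f["Rc"],f["c"]=Rc,c; return f
def ray(f,u,v):
    d=np.linalg.solve(np.array(f["K"]),[u,v,1.]); return f["Rc"]@d
def onplane(f,u,v,z):
    d=ray(f,u,v); return f["c"]+d*(z-f["c"][2])/d[2]
def atdepth(f,u,v):
    return f["c"]+ray(f,u,v)*f["range_z"][int(round(v)),int(round(u))]
def proj(f,X):
    q=np.array(f["K"])@(f["Rc"].T@(np.array(X)-f["c"])); return q[:2]/q[2]
E
python3 - <<'E'
from h import *
s=r.get_state(); print({k:np.round(v,3).tolist() for k,v in s.items()}, r.grip_point_offset)
p,M=tool();print(M.round(3))
for n in("top","side","wrist"):
    f=grab(n); cv2.imwrite(f"pics/{n}0.png",f["color"]); print(n,f["c"].round(3),f["Rc"].round(2).tolist(),f["K"][0][0])
E
```

```text
pics
{'clock': 0.0, 'joints': [1.29, 0.087, 0.175, 1.66, -0.0, 1.571], 'joint_velocities': [0.0, -0.001, -0.0, -0.001, 0.002, 0.001], 'joint_efforts': [-0.001, -52.039, 46.481, 0.016, -0.0, 0.0], 'ee_pos': [0.152, 0.528, 0.207], 'eef_rot': [-1.561, 0.221, -0.22], 'contact_force': [-0.13, 0.146, -0.753], 'ft_torque': [0.021, 0.044, -0.037], 'opening': 0.085} 0.0187
[[ 0.961 -0.     0.277]
 [-0.277 -0.001  0.961]
 [ 0.    -1.    -0.001]]
top [ 0.346 -0.059  1.275] [[-0.0, -0.99, 0.17], [-1.0, 0.01, 0.01], [-0.02, -0.17, -0.99]] 461.12277803363196
side [-0.31  -1.013  0.827] [[0.75, -0.34, 0.57], [-0.66, -0.39, 0.64], [0.0, -0.86, -0.51]] 506.64077703414443
wrist [0.088 0.548 0.372] [[0.28, 0.93, 0.26], [0.96, -0.27, -0.08], [-0.0, 0.27, -0.96]] 337.0931498552227
```

View pics/top0.png

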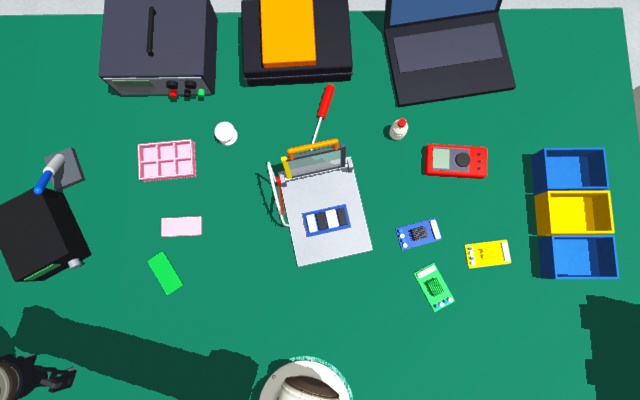

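View pics/side0.png

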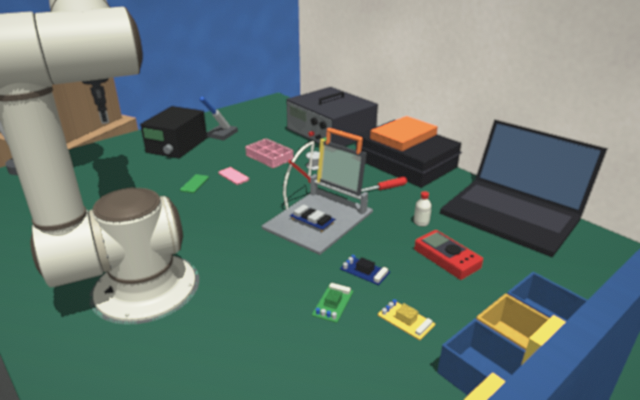

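Top view: pink sheet at (181,226). It could be confused with the green sheet (165,273) and the pink tray (167,160). Loose blue board with black heatsink at (418,234). It could be confused with the green board (434,287), the yellow board (488,254) and the bolted board (326,220). I choose pink (181,226) and blue (418,234). The red pointer is near (281,200).

```bash
cat > m.py <<'E'
from h import *
f=grab("top"); im=f["color"]; hsv=cv2.cvtColor(im,cv2.COLOR_BGR2HSV); H,S,V=[hsv[...,i].astype(int) for i in range(3)]
def rect(mask,box,z,name):
    m=np.zeros(mask.shape,np.uint8); x0,y0,x1,y1=box; m[y0:y1,x0:x1]=mask[y0:y1,x0:x1]
    cs,_=cv2.findContours(m,cv2.RETR_EXTERNAL,cv2.CHAIN_APPROX_NONE); c=max(cs,key=cv2.contourArea)
    P=np.array([onplane(f,u,v,z)[:2] for u,v in c[:,0,:]])*1000
    (cx,cy),(w,h),a=cv2.minAreaRect(P.astype(np.float32))
    if w>h: a+=90
    # a: direction of long side = h axis -> a+90
    l=(a+90)%180
    print(name,"c",round(cx,1),round(cy,1),"size",round(w,1),round(h,1),"long axis deg",round(l,1)); return m
rect((H>150)&(S>20)&(V>120),(155,210,210,242),0.008,"sheet")
rect((H>100)&(H<130)&(S>80),(390,212,446,255),0.004,"board")
rect((H>100)&(H<130)&(S>80)|(V<60)|(S<40)&(V>225),(298,198,355,240),0.028,"lower")
rect((S<60)&(V>120)&(V<235)|(H>100)&(H<130)&(S>80),(265,165,380,275),0.012,"plate")
crops=[cv2.resize(im[205:305,140:240],(400,400),interpolation=2),cv2.resize(im[205:305,385:485],(400,400),interpolation=2)]
cv2.imwrite("pics/crop1.png",np.hstack(crops))
cv2.imwrite("pics/crop2.png",np.hstack([cv2.resize(im[130:270,255:380],(375*1,420),interpolation=2),cv2.resize(grab("side")["color"][120:260,260:400],(420,420),interpolation=2)]))
E
python3 m.py
```

```text
sheet c 474.4 340.9 size 52.0 111.5 long axis deg 92.6
board c 451.4 -313.4 size 63.1 115.3 long axis deg 104.9
lower c 491.6 -60.6 size 153.4 112.2 long axis deg 89.7
plate c 487.6 -59.9 size 70.4 127.4 long axis deg 102.3
```

View pics/crop1.png

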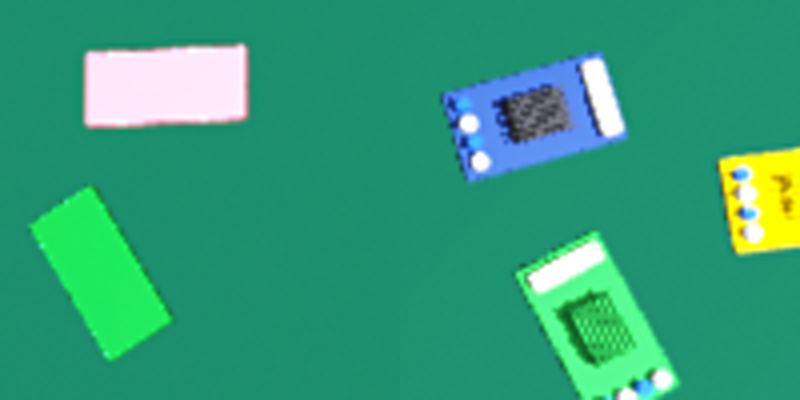

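View pics/crop2.png

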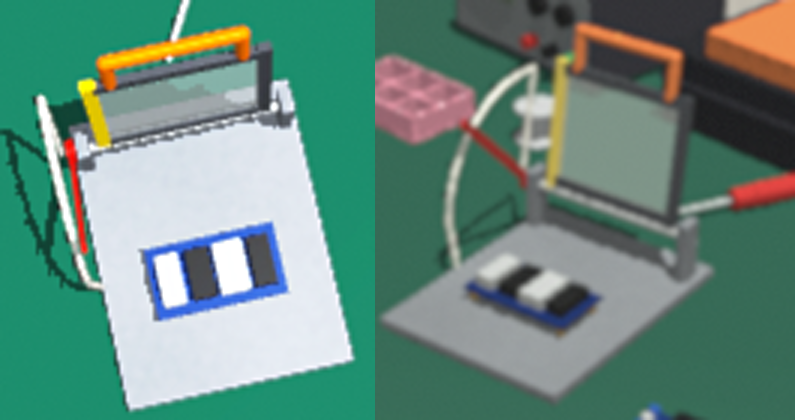

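Crops: the left one shows the pink sheet at (165,85) in the crop with the green one below it, and the right one shows the blue board with its black heatsink at (535,115). Both choices are confirmed. Station: flap is near upright with its orange bar on top, the red pointer leans forward on the +y side, and the station yaw is about 12°. Next I move over the sheet.

```bash
python3 -m creep '[[361,40,-91,0,71.3,0,0],[361,40,-91,0,71.3,0,0],[361,40,-91,0,71.3,0,0],[361,40,-91,0,71.3,0,0],[361,40,-91,0,71.3,0,0],[361,40,-91,0,71.3,0,0],[361,40,-91,0,71.3,0,0],[361,40,-91,0,71.3,0,0],[361,40,-91,0,71.3,0,0],[361,40,-91,0,71.3,0,0]]' 40
cat > w.py <<'E'
# wrist measure: python w.py kind z
from h import *; import sys
kind,z=sys.argv[1],float(sys.argv[2]); tag=sys.argv[3]
p,M=tool(); f=grab("wrist"); im=f["color"]; cv2.imwrite(f"pics/{tag}.png",im)
H,S,V=[cv2.cvtColor(im,cv2.COLOR_BGR2HSV)[...,i].astype(int) for i in range(3)]
m={"pink":((H>150)&(S>15)&(V>120)),"blue":((H>100)&(H<130)&(S>80))}[kind].astype(np.uint8)
m=cv2.morphologyEx(m,cv2.MORPH_CLOSE,np.ones((5,5)))
cs,_=cv2.findContours(m,cv2.RETR_EXTERNAL,cv2.CHAIN_APPROX_NONE)
for c in sorted(cs,key=cv2.contourArea)[-2:]:
    P=np.array([onplane(f,u,v,z)[:2] for u,v in c[:,0,:]])*1000
    (cx,cy),(w,h),a=cv2.minAreaRect(P.astype(np.float32))
    if w>h: a+=90
    l=(a+90)%180; jaw=np.degrees(np.arctan2(M[1,2],M[0,2]))
    g=M.T@np.array([cx/1000-p[0],cy/1000-p[1],0])*1000
    print("px",c[:,0].mean(0).round(),c[:,0].min(0),c[:,0].max(0),"c",round(cx,1),round(cy,1),"size",round(min(w,h),1),round(max(w,h),1),"long",round(l,1),"jaw",round(jaw,2),"| tool dx dz",g[0].round(1),g[2].round(1),"turn",round(-((l-90-jaw+90)%180-90),1))
print("tcp",(p*1000).round(1),"tilt y",M[:,1].round(3),"opening",r.get_state()["opening"])
E
python3 w.py pink .008 w1
```

```text
clock: 1.5
ee_pos: [0.4735, 0.3416, 0.1677]
eef_rot: [-1.231, 1.173, -1.173]
contact_force: [0.3, 0.3, 0.5]
opening: 0.0852
px [322. 178.] [296 123] [349 233] c 476.0 342.7 size 51.1 110.3 long 92.4 jaw 2.77 | tool dx dz -1.0 2.5 turn 0.3
px [530. 138.] [458  53] [607 229] c 670.0 384.1 size 123.9 163.7 long 95.1 jaw 2.77 | tool dx dz -33.0 198.3 turn -2.3
tcp [473.5 341.6 167.7] tilt y [ 0.  0. -1.] opening 0.0854273948192331
```

View pics/w1.png

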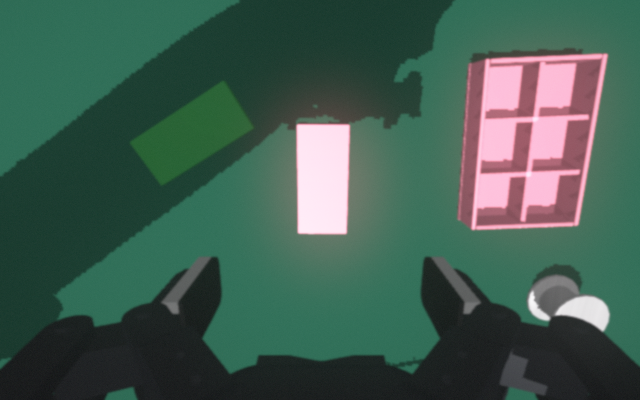

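The wrist view shows the sheet at (322,178), centred between the fingers, with the tray clear on the right and the green sheet on the left. I descend and grip.

```bash
python3 -m creep '[[-1,55,2.5,0,0.3,0,0],[-1,105,2.5,0,0.3,0,0],[-1,140,2.5,0,0.3,0,0],[-1,158,2.5,0,0.3,0,0],[-1,167,2.5,0,0.3,0,0],[-1,167,2.5,0,0.3,0,0],[-1,167,2.5,0,0.3,0,0]]'; python3 -m creep '[[0,0,0,0,0,0,150],[0,0,0,0,0,0,150],[0,0,0,0,0,0,150],[0,0,0,0,0,0,150],[0,0,0,0,0,0,150],[0,0,0,0,0,0,150],[0,0,0,0,0,0,150],[0,0,0,0,0,0,150]]' 40; python3 -m creep '[[0,-10,0,0,0,0,150],[0,-50,0,0,0,0,150],[0,-100,0,0,0,0,150],[0,-140,0,0,0,0,150],[0,-140,0,0,0,0,150],[0,-140,0,0,0,0,150]]'; python3 w.py pink .145 w2
```

```text
clock: 2.42
ee_pos: [0.4772, 0.3427, 0.002]
eef_rot: [-1.226, 1.179, -1.179]
contact_force: [-0.0, 0.3, 1.1]
opening: 0.0853
clock: 3.42
ee_pos: [0.4765, 0.3421, 0.0005]
eef_rot: [-1.228, 1.179, -1.179]
contact_force: [0.0, 0.3, 0.6]
opening: 0.0353
clock: 4.18
ee_pos: [0.4764, 0.342, 0.1403]
eef_rot: [-1.228, 1.18, -1.179]
contact_force: [-0.4, -1.0, -1.2]
opening: 0.0349
px [319. 184.] [290 125] [348 244] c 475.5 373.7 size 27.6 59.6 long 92.4 jaw 2.31 | tool dx dz -31.7 0.3 turn -0.1
px [546. 138.] [466  45] [633 239] c 580.7 396.2 size 67.9 89.0 long 95.1 jaw 2.31 | tool dx dz -49.9 106.4 turn -2.8
tcp [476.4 342.  140.3] tilt y [-0. -0. -1.] opening 0.03515021872822038
```

```bash
python3 w.py pink .008 w3; python3 - <<'E'
from h import *
f=grab("wrist"); z=f["range_z"]
for u,v in[(319,184),(300,200),(340,150),(319,280)]: print(u,v,atdepth(f,u,v).round(4))
E
```

```text
px [320. 184.] [291 125] [348 244] c 476.1 342.2 size 51.2 110.0 long 92.3 jaw 2.31 | tool dx dz -0.3 -0.1 turn 0.0
px [548. 138.] [467  45] [634 239] c 670.9 383.8 size 125.9 164.9 long 95.1 jaw 2.31 | tool dx dz -34.1 196.3 turn -2.8
tcp [476.1 341.9 139.6] tilt y [-0.001 -0.001 -1.   ] opening 0.03493424308303786
319 184 [0.4751 0.3454 0.0086]
300 200 [0.4582 0.3291 0.0062]
340 150 [0.4924 0.3762 0.0066]
319 280 [ 4.789e-01  2.449e-01 -3.000e-04]
```

View pics/w3.png

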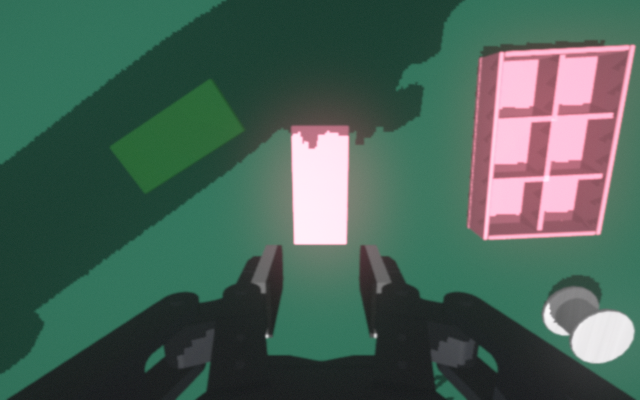

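The sheet is untouched at (320,184); the fingers closed above it. I'll measure how far back the finger tips stand at this opening.

```bash
cat > tip.py <<'E'
from h import *
p,M=tool(); f=grab("wrist"); D=f["range_z"]; v,u=np.mgrid[0:400,0:640]; ok=(D>0)&(D<.2)
d=np.linalg.solve(f["K"],np.stack([u[ok],v[ok],np.ones(ok.sum())])); X=M.T@((f["Rc"]@(d*D[ok])).T+f["c"]-p).T*1000
for s in(-1,1):
    q=X[:,(X[2]*s>5)]; print(r.get_state()["opening"],s,"max tool y (pct 99.8)",np.percentile(q[1],99.8).round(1),q[1].max().round(1),"z of inner",np.abs(q[2][(q[1]>q[1].max()-8)]).min().round(1))
E
python3 tip.py; python3 -m creep '[[0,0,0,0,0,0,98],[0,0,0,0,0,0,98],[0,0,0,0,0,0,98],[0,0,0,0,0,0,98]]'; python3 tip.py
```

```text
0.03487327890184868 -1 max tool y (pct 99.8) -27.4 -23.7 z of inner 16.4
0.03487327890184868 1 max tool y (pct 99.8) -27.7 -23.5 z of inner 18.4
clock: 4.88
ee_pos: [0.4765, 0.3421, 0.1405]
eef_rot: [-1.228, 1.179, -1.179]
contact_force: [-0.4, 0.2, 0.6]
opening: 0.0526
0.05270816959022304 -1 max tool y (pct 99.8) -29.4 -25.8 z of inner 25.1
0.05270816959022304 1 max tool y (pct 99.8) -29.3 -26.0 z of inner 26.9
```

```bash
python3 - <<'E'
from h import *
p,M=tool(); f=grab("wrist"); D=f["range_z"]; print((np.array(f["T_tool_cam"])*1).round(4).tolist(), proj(f,p), proj(f,p-M[:,1]*.0187))
for v in range(236,300,8):
  o=[]
  for u in (240,248,256,264,272,376,384,392,400):
    if 0<D[v,u]<.22: o.append((u,(M.T@(atdepth(f,u,v)-p)*1000).round(0).astype(int).tolist()))
  print(v,o)
E
```

```text
[[0.0009, 0.9629, 0.2699, -0.0687], [0.0003, -0.2699, 0.9629, -0.1656], [1.0, -0.0008, -0.0006, 0.0012], [0.0, 0.0, 0.0, 1.0]] [318.77421886 244.02765013] [318.54051647 259.22529961]
236 []
244 []
252 [(248, [-11, -35, -29]), (256, [-11, -36, -26]), (384, [-12, -36, 27]), (392, [-12, -37, 31])]
260 [(240, [-11, -43, -31]), (248, [-11, -43, -28]), (256, [-9, -39, -25]), (384, [-9, -38, 27]), (392, [-11, -43, 29]), (400, [-11, -43, 32])]
268 [(240, [-11, -50, -29]), (248, [-11, -51, -26]), (256, [-6, -40, -25]), (384, [-5, -38, 27]), (392, [-11, -51, 28]), (400, [-11, -50, 31])]
276 [(240, [-11, -56, -28]), (248, [-10, -54, -26]), (256, [-4, -42, -25]), (384, [-2, -40, 27]), (392, [-10, -54, 27]), (400, [-11, -57, 29])]
284 [(240, [-11, -63, -26]), (248, [-7, -55, -25]), (256, [0, -43, -25]), (384, [1, -41, 27]), (392, [-7, -54, 27]), (400, [-12, -63, 28])]
292 [(240, [-9, -64, -26]), (248, [-5, -57, -25]), (256, [4, -42, -26]), (384, [4, -42, 27]), (392, [-4, -56, 27]), (400, [-9, -63, 28])]
```

```bash
python3 - <<'E'
from h import *
p,M=tool(); print(p.round(4))
for n in("side","top"):
    f=grab(n); D=f["range_z"]; v,u=np.mgrid[0:400,0:640]; ok=D>0
    d=np.linalg.solve(f["K"],np.stack([u[ok],v[ok],np.ones(ok.sum())])); X=(f["Rc"]@(d*D[ok])).T+f["c"]
    q=X[(np.hypot(X[:,0]-p[0],X[:,1]-p[1])<.08)&(X[:,2]>.05)&(X[:,2]<.3)]
    print(n,len(q), np.sort(q[:,2])[:12].round(3)); 
    if len(q): print(q[np.argsort(q[:,2])[:5]].round(3).tolist())
f=grab("side"); u,v=proj(f,p).astype(int); print(u,v); u0=max(u-40,0); cv2.imwrite("pics/s2.png",cv2.resize(f["color"][max(v-60,0):v+60,u0:u0+80],(480,720)[:2] if 0 else (400,600),interpolation=cv2.INTER_CUBIC))
E
```

```text
[0.4765 0.3421 0.1405]
side 896 [0.17  0.171 0.172 0.172 0.173 0.173 0.173 0.173 0.175 0.175 0.175 0.176]
[[0.445, 0.343, 0.17], [0.508, 0.339, 0.171], [0.505, 0.34, 0.172], [0.509, 0.335, 0.172], [0.501, 0.341, 0.173]]
top 656 [0.169 0.169 0.169 0.169 0.169 0.17  0.172 0.174 0.174 0.175 0.176 0.176]
[[0.503, 0.346, 0.169], [0.503, 0.343, 0.169], [0.503, 0.348, 0.169], [0.444, 0.333, 0.169], [0.503, 0.351, 0.169]]
230 138
```

Both the side and wrist depth show the tips about 27 mm behind the reported TCP at 52 mm opening, which explains the miss. I'll work with that offset and descend to TCP z ≈ −0.024 while watching the force.

```bash
python3 -m creep '[[0,55,0,0,0,0,60],[0,105,0,0,0,0,60],[0,140,0,0,0,0,60],[0,150,0,0,0,0,60],[0,155,0,0,0,0,60],[0,155,0,0,0,0,60]]' && python3 -m creep '[[0,2,0,0,0,0,60],[0,4,0,0,0,0,60],[0,6,0,0,0,0,60],[0,8,0,0,0,0,60],[0,8,0,0,0,0,60]]'; python3 -m creep '[[0,0,0,0,0,0,150],[0,0,0,0,0,0,150],[0,0,0,0,0,0,150],[0,0,0,0,0,0,150],[0,0,0,0,0,0,150],[0,0,0,0,0,0,150]]' 40
```

```text
clock: 5.88
ee_pos: [0.4772, 0.3426, -0.0132]
eef_rot: [-1.226, 1.179, -1.179]
contact_force: [0.3, 0.6, 0.4]
opening: 0.0652
clock: 6.5
ee_pos: [0.4764, 0.342, -0.0227]
eef_rot: [-1.228, 1.18, -1.179]
contact_force: [0.7, 0.2, -0.2]
opening: 0.0653
clock: 7.25
ee_pos: [0.4767, 0.3422, -0.0221]
eef_rot: [-1.227, 1.179, -1.179]
contact_force: [-0.7, -0.3, 5.5]
opening: 0.0482
```

```bash
python3 -m creep '[[0,-5,0,0,0,0,150],[0,-20,0,0,0,0,150],[0,-60,0,0,0,0,150],[0,-110,0,0,0,0,150],[0,-160,0,0,0,0,150],[0,-190,0,0,0,0,150],[0,-190,0,0,0,0,150]]'; python3 w.py pink .19 w4; python3 - <<'E'
from h import *
p,M=tool();f=grab("wrist"); im=f["color"]
H,S,V=[cv2.cvtColor(im,cv2.COLOR_BGR2HSV)[...,i].astype(int) for i in range(3)]
m=((H>150)&(S>15)&(V>120)).astype(np.uint8); cs,_=cv2.findContours(m,cv2.RETR_EXTERNAL,cv2.CHAIN_APPROX_NONE)
for c in cs:
    if cv2.contourArea(c)<300: continue
    k=np.zeros_like(m); cv2.drawContours(k,[c],-1,1,-1); k=cv2.erode(k,np.ones((5,5)));vs,us=np.nonzero(k&(f["range_z"]>0))
    X=np.array([M.T@(atdepth(f,u,v)-p)*1000 for u,v in zip(us[::7],vs[::7])]); print(len(us),X.mean(0).round(1),X.min(0).round(1),X.max(0).round(1), np.linalg.lstsq(np.c_[X[:,[0,2]],np.ones(len(X))],X[:,1],rcond=None)[0].round(3))
E
```

```text
clock: 8.12
ee_pos: [0.4775, 0.3428, 0.1711]
eef_rot: [-1.223, 1.178, -1.179]
contact_force: [0.4, 0.3, -1.2]
opening: 0.0482
px [522. 138.] [452  54] [596 228] c 562.1 398.9 size 55.1 73.1 long 95.1 jaw 2.31 | tool dx dz -52.7 86.8 turn -2.8
px [321. 248.] [260 144] [382 361] c 478.6 341.1 size 54.1 111.6 long 92.2 jaw 2.31 | tool dx dz 1.7 1.1 turn 0.1
tcp [477.5 342.8 171.1] tilt y [ 0.004  0.003 -1.   ] opening 0.04793964461882193
22732 [ -8.8 -29.3   1.1] [-54.5 -31.3 -23.2] [ 47.  -27.4  25.1] [  0.     -0.    -29.301]
20665 [-40.1 154.2 190.1] [-111.5  133.1  131.6] [ 38.4 168.6 236.5] [-6.0000e-03  3.2000e-02  1.4782e+02]
```

View pics/w4.png

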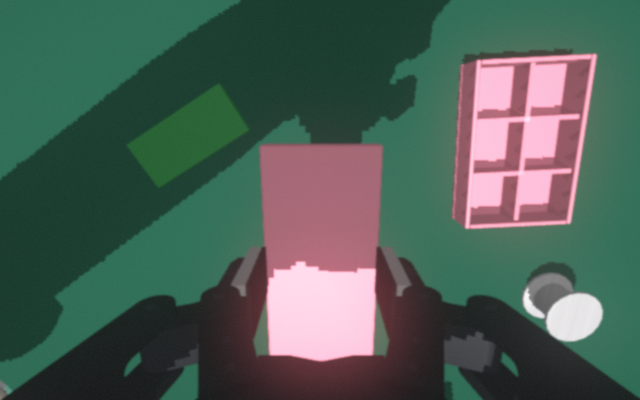

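The sheet is held flat with its top 29 mm behind the TCP (underside 21 mm behind). At (321,248) it spans the fingers evenly. Next I measure the station, the pointer and the offset of the sheet in the hand.

```bash
python3 w.py pink .2004 w5; cat > st.py <<'E'
from h import *
f=grab("top"); im=f["color"]; hsv=cv2.cvtColor(im,cv2.COLOR_BGR2HSV); H,S,V=[hsv[...,i].astype(int) for i in range(3)]
def rect(f,mask,box,z,name):
    m=np.zeros(mask.shape,np.uint8); x0,y0,x1,y1=box; m[y0:y1,x0:x1]=mask[y0:y1,x0:x1]
    m=cv2.morphologyEx(m,cv2.MORPH_CLOSE,np.ones((3,3)))
    cs,_=cv2.findContours(m,cv2.RETR_EXTERNAL,cv2.CHAIN_APPROX_NONE); c=max(cs,key=cv2.contourArea)
    P=np.array([onplane(f,u,v,z)[:2] for u,v in c[:,0,:]])*1000
    (cx,cy),(w,h),a=cv2.minAreaRect(P.astype(np.float32)); a=a+90 if w>h else a
    print(name,"c",round(cx,1),round(cy,1),"size",round(min(w,h),1),round(max(w,h),1),"yaw",round((a+90)%180-90,1)); return c
rect(f,(H>100)&(H<130)&(S>80),(295,195,360,245),0.028,"lowerboard")
green=(H>60)&(H<95)&(S>80)
rect(f,(~green)&~((H<10)|(H>170))|False,(284,185,380,275),0.012,"plate part")
# parts: not blue inside filled board
m=np.zeros(H.shape,np.uint8); b=((H>100)&(H<130)&(S>80)).astype(np.uint8); k=np.zeros_like(b); k[195:245,295:360]=b[195:245,295:360]
cs,_=cv2.findContours(k,cv2.RETR_EXTERNAL,cv2.CHAIN_APPROX_NONE); c=max(cs,key=cv2.contourArea); cv2.drawContours(m,[c],-1,1,-1)
rect(f,(m==1)&(k==0),(0,0,640,400),0.040,"parts")
# red pointer px
for n in("top","side"):
    g=grab(n); h2=cv2.cvtColor(g["color"],cv2.COLOR_BGR2HSV).astype(int); red=((h2[...,0]<8)|(h2[...,0]>172))&(h2[...,1]>150)&(h2[...,2]>90)
    N,lab,stt,cen=cv2.connectedComponentsWithStats(red.astype(np.uint8))
    for i in range(1,N):
        if stt[i,4]>15: print(n,"red",stt[i].tolist(),cen[i].round(1))
E
python3 st.py
```

```text
px [527. 137.] [455  51] [603 229] c 554.4 399.9 size 50.4 66.8 long 95.1 jaw 2.32 | tool dx dz -54.6 80.2 turn -2.8
px [321. 248.] [260 144] [382 361] c 477.4 347.2 size 48.9 101.0 long 92.2 jaw 2.32 | tool dx dz -5.1 1.1 turn 0.1
tcp [476.4 342.1 167.3] tilt y [-0. -0. -1.] opening 0.047836245433194986
lowerboard c 487.7 -61.9 size 67.2 121.4 yaw 12.3
plate part c 494.7 -54.6 size 222.1 228.8 yaw -77.7
parts c 487.1 -61.1 size 47.5 103.5 yaw 12.6
top red [318, 84, 17, 34, 290] [325.8 100.3]
top red [170, 90, 7, 7, 42] [172.6  93. ]
top red [398, 118, 8, 9, 56] [401.6 122.3]
top red [426, 144, 61, 35, 1025] [460.3 162.1]
top red [276, 176, 8, 38, 88] [279.9 192.7]
side red [292, 163, 18, 17, 42] [300.5 170.6]
side red [379, 176, 28, 13, 198] [393.  182.5]
side red [422, 192, 6, 6, 35] [424.4 194.6]
side red [415, 230, 68, 49, 1123] [450.9 258.9]
```

Nest at about (487.4, −61.5) mm with yaw 12.4°, and the board and parts masks agree. I carry the sheet high over the scale.

```bash
python3 -m creep '[[0,-20,0,0,0,0,150],[0,-50,0,0,0,0,150],[15,-70,0,0,0,0,150],[45,-75,-1,0,-1,0,150],[85,-75,-2,0,-2,0,150],[130,-75,-3,0,-3,0,150],[175,-75,-4,0,-4,0,150],[220,-75,-4,0,-5.5,0,150],[265,-75,-5,0,-7,0,150],[305,-75,-6,0,-8,0,150],[340,-75,-6,0,-9,0,150],[370,-75,-6.3,0,-10,0,150],[390,-75,-6.3,0,-10.1,0,150],[400,-75,-6.3,0,-10.1,0,150],[404.7,-75,-6.3,0,-10.1,0,150],[404.7,-75,-6.3,0,-10.1,0,150],[404.7,-75,-6.3,0,-10.1,0,150],[404.7,-75,-6.3,0,-10.1,0,150]]'; python3 w.py pink .268 w6; python3 - <<'E'
from h import *
p,M=tool(); y=np.degrees(np.arctan2(M[1,2],M[0,2])); t=np.array([.4874,-.0615,.040]); off=M@np.array([-.0008,-.0213,.0011])
print("jaw",y,"need tool shift",(M.T@(t-p-off)*1000).round(1))
E
```

```text
clock: 10.68
ee_pos: [0.4865, -0.0621, 0.2425]
eef_rot: [-1.304, 1.048, -1.048]
contact_force: [0.0, -0.1, -1.3]
opening: 0.0481
px [451.  76.] [451  76] [451  76] c 519.9 28.0 size 0.0 0.0 long 90.0 jaw 12.45 | tool dx dz -80.8 52.0 turn 12.4
px [321. 246.] [258 143] [383 361] c 487.3 -60.4 size 51.9 107.1 long 102.5 jaw 12.45 | tool dx dz -1.5 1.1 turn -0.0
tcp [486.5 -62.1 242.5] tilt y [ 0.  0. -1.] opening 0.04811134781918186
jaw 12.447096022847619 need tool shift [ 3.000e-01  2.238e+02 -2.000e-01]
```

```bash
python3 -m creep '[[0.3,20,0,0,0,0,150],[0.3,60,0,0,0,0,150],[0.3,110,0,0,0,0,150],[0.3,155,0,0,0,0,150],[0.3,190,0,0,0,0,150],[0.3,207,0,0,0,0,150],[0.3,215,0,0,0,0,150],[0.3,218,0,0,0,0,150],[0.3,218,0,0,0,0,150],[0.3,218,0,0,0,0,150]]'; python3 -m creep '[[0,1,0,0,0,0,150],[0,2,0,0,0,0,150],[0,3,0,0,0,0,150],[0,4,0,0,0,0,150],[0,5,0,0,0,0,150],[0,5,0,0,0,0,150],[0,5,0,0,0,0,150]]'
```

```text
clock: 11.98
ee_pos: [0.4871, -0.0629, 0.0254]
eef_rot: [-1.303, 1.047, -1.049]
contact_force: [-0.2, -0.0, -0.6]
opening: 0.0482
clock: 12.85
ee_pos: [0.4866, -0.0628, 0.0195]
eef_rot: [-1.304, 1.048, -1.048]
contact_force: [0.2, -0.0, -0.9]
opening: 0.0479
```

```bash
python3 -m creep '[[0,0.7,0,0,0,0,150],[0,1.2,0,0,0,0,150],[0,1.2,0,0,0,0,150],[0,1.2,0,0,0,0,150]]';python3 -m creep '[[0,0.5,0,0,0,0,150],[0,1,0,0,0,0,150],[0,1,0,0,0,0,150],[0,1,0,0,0,0,150]]'
```

```text
clock: 13.35
ee_pos: [0.4866, -0.0628, 0.0183]
eef_rot: [-1.304, 1.048, -1.048]
contact_force: [0.6, 0.3, 0.3]
opening: 0.0481
clock: 13.85
ee_pos: [0.4867, -0.0628, 0.0179]
eef_rot: [-1.304, 1.048, -1.048]
contact_force: [-1.9, -0.0, 5.5]
opening: 0.0482
```

Contact at 5.5 N. I release by opening a little, then fully, rise, and look.

```bash
python3 -m creep '[[0,-0.5,0,0,0,0,90],[0,-0.5,0,0,0,0,70],[0,-0.5,0,0,0,0,60],[0,-0.5,0,0,0,0,50],[0,-15,0,0,0,0,40],[0,-50,0,0,0,0,40],[0,-100,0,0,0,0,40],[0,-150,0,0,0,0,40],[0,-200,0,0,0,0,40],[0,-225,0,0,0,0,40],[0,-225,0,0,0,0,40]]'; python3 w.py pink .048 w7; python3 w.py blue .028 w7
```

```text
clock: 15.22
ee_pos: [0.4874, -0.0629, 0.2452]
eef_rot: [-1.302, 1.045, -1.051]
contact_force: [0.4, 0.1, -0.5]
opening: 0.0717
px [453.  74.] [453  74] [453  74] c 597.7 65.9 size 0.0 0.0 long 90.0 jaw 12.41 | tool dx dz -102.1 135.5 turn 12.4
px [320. 172.] [296 122] [343 222] c 488.1 -62.9 size 51.3 110.6 long 102.2 jaw 12.41 | tool dx dz 0.1 0.7 turn 0.2
tcp [487.4 -62.9 245.2] tilt y [ 0.004 -0.001 -1.   ] opening 0.07199669593260266
px [344. 159.] [322 117] [350 219] c 505.7 -57.6 size 30.7 118.2 long 103.7 jaw 12.41 | tool dx dz -1.1 19.5 turn -1.3
px [254. 331.] [231 298] [281 369] c 452.3 -293.2 size 60.9 108.2 long 103.9 jaw 12.41 | tool dx dz 217.5 -83.3 turn -1.5
tcp [486.9 -62.9 243.4] tilt y [ 0.002 -0.    -1.   ] opening 0.0719556507518629
```

View pics/w7.png

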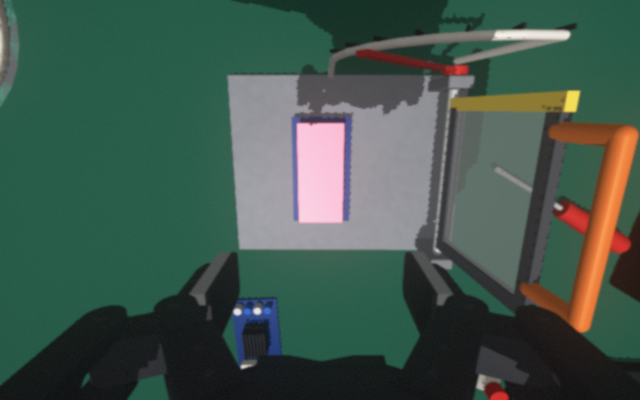

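The sheet is square on the bolted board at (320,172), with blue showing on both sides. I now measure edges precisely and get the pointer and flap angles.

```bash
cat > ang.py <<'E'
from h import *
th=np.radians(12.4); X=np.array([np.cos(th),np.sin(th),0]); Y=np.array([-np.sin(th),np.cos(th),0]); N=np.array([.4876,-.0622,0]); O=N+.03*X
def sxz(f,u,v,y=.104):
    d=ray(f,u,v); k=((O-f["c"])@Y+y)/(d@Y); P=f["c"]+k*d-O; return P@X*1000,P[2]*1000
def redpts(f,box):
    h=cv2.cvtColor(f["color"],cv2.COLOR_BGR2HSV).astype(int); m=((h[...,0]<8)|(h[...,0]>172))&(h[...,1]>140)&(h[...,2]>80)
    x0,y0,x1,y1=box; k=np.zeros_like(m); k[y0:y1,x0:x1]=m[y0:y1,x0:x1]; v,u=np.nonzero(k); return u,v
def mark(f,box,n):
    u,v=redpts(f,box); P=np.array([sxz(f,a,b) for a,b in zip(u,v)]); d=P-[100,60]; rr=np.hypot(*d.T); s=(rr>50)&(rr<150)
    a=np.arctan2(d[s,1],-d[s,0]); print(n,"n",s.sum(),"angle med",np.median(a).round(3),a.min().round(3),a.max().round(3),"rmax",rr.max().round(0))
E
python3 - <<'E'
from ang import *
f=grab("wrist"); mark(f,(345,40,475,80),"wrist")
im=f["color"]; h=cv2.cvtColor(im,cv2.COLOR_BGR2HSV).astype(int)
blue=(h[...,0]>100)&(h[...,0]<130)&(h[...,1]>80); pink=(h[...,0]>150)&(h[...,1]>15)&(h[...,2]>120)
for v in(135,155,175,195,212):
    b=np.nonzero(blue[v,280:365])[0]+280; q=np.nonzero(pink[v,280:365])[0]+280
    p,M=tool()
    Z=lambda u,z:(onplane(f,u,v,z)-N)@X*1000
    print(v,b.min(),b.max(),q.min(),q.max(),"board x centre",((Z(b.min()-.5,.028)+Z(b.max()+.5,.028))/2).round(1),"sheet",((Z(q.min()-.5,.048)+Z(q.max()+.5,.048))/2).round(1))
g=grab("top"); mark(g,(270,170,292,222),"top"); mark(grab("side"),(280,155,318,185),"side")
E
```

```text
wrist n 505 angle med 0.817 0.633 0.986 rmax 155.0
135 293 350 297 345 board x centre 0.7 sheet 0.2
155 294 349 298 344 board x centre 0.7 sheet 0.1
175 294 349 298 344 board x centre 0.7 sheet 0.1
195 295 349 298 344 board x centre 1.3 sheet 0.1
212 295 348 299 343 board x centre 0.7 sheet 0.1
top n 25 angle med 0.924 -1.918 1.484 rmax 107.0
side n 32 angle med 0.801 0.764 0.833 rmax 144.0
```

Sheet is within 1 mm of centre. Pointer angle is about 0.81 (wrist 0.817, side 0.801). Now over to the loose blue board.

```bash
python3 -m creep '[[60,0,-20,0,0,0,40],[120,10,-44,0,-1,0,40],[180,30,-66,0,-2,0,40],[237,50,-88,0,-2,0,40],[237,60,-88,0,-2,0,40],[237,60,-88,0,-2,0,40],[237,60,-88,0,-2,0,40]]'; python3 w.py blue .004 w8; python3 - <<'E'
from h import *
p,M=tool(); f=grab("wrist"); D=f["range_z"]; v,u=np.mgrid[0:400,0:640]; ok=(D>.22)
d=np.linalg.solve(f["K"],np.stack([u[ok],v[ok],np.ones(ok.sum())])); W=((f["Rc"]@(d*D[ok])).T+f["c"])
X=((W-p)@M)*1000; s=(W[:,2]>.021)&(np.abs(X[:,0])<45)&(np.abs(X[:,2])<40)
(cx,cz),(w,h),a=cv2.minAreaRect(X[s][:,[0,2]].astype(np.float32)); print("heatsink tool x,z",cx,cz,"size",w,h,a,"top z",np.median(W[s,2]))
E
```

```text
clock: 16.35
ee_pos: [0.452, -0.3121, 0.1829]
eef_rot: [-1.318, 1.021, -1.021]
contact_force: [0.1, 0.1, 0.7]
opening: 0.072
px [123. 170.] [116 166] [130 175] c 253.5 -355.7 size 9.4 15.3 long 14.4 jaw 14.48 | tool dx dz -7.4 -203.0 turn -89.9
px [319. 177.] [288 122] [350 230] c 451.8 -313.3 size 62.6 114.3 long 104.7 jaw 14.48 | tool dx dz 1.1 -0.5 turn -0.3
tcp [ 452.  -312.1  182.9] tilt y [ 0. -0. -1.] opening 0.07213078882359225
heatsink tool x,z 1.390096664428711 -1.1288213729858398 size 40.23686218261719 30.08688735961914 0.3684958517551422 top z 0.027237780044516435
```

View pics/w8.png

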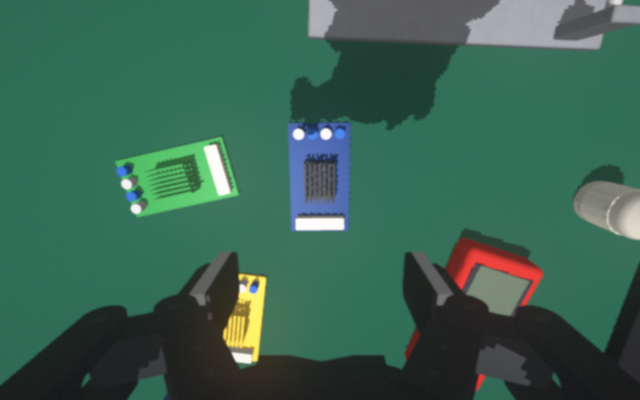

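Wrist view: blue board at (319,177), centred with its heatsink between the fingers. The yellow board (240,320) and multimeter are clear of the finger paths. I descend and grip the heatsink.

```bash
python3 -m creep '[[1.2,50,-0.8,0,-0.3,0,40],[1.2,100,-0.8,0,-0.3,0,40],[1.2,150,-0.8,0,-0.3,0,40],[1.2,180,-0.8,0,-0.3,0,40],[1.2,192,-0.8,0,-0.3,0,40],[1.2,199,-0.8,0,-0.3,0,40],[1.2,199,-0.8,0,-0.3,0,40],[1.2,199,-0.8,0,-0.3,0,40]]';python3 -m creep '[[0,0,0,0,0,0,120],[0,0,0,0,0,0,220],[0,0,0,0,0,0,220],[0,0,0,0,0,0,220],[0,0,0,0,0,0,220],[0,0,0,0,0,0,220],[0,0,0,0,0,0,220],[0,0,0,0,0,0,220]]' 45; python3 -m creep '[[0,-3,0,0,0,0,220],[0,-10,0,0,0,0,220],[0,-30,0,0,0,0,220],[0,-70,0,0,0,0,220],[0,-120,0,0,0,0,220],[0,-170,0,0,0,0,220],[0,-220,0,0,0,0,220],[0,-250,0,0,0,0,220],[0,-260,0,0,0,0,220],[0,-260,0,0,0,0,220],[0,-260,0,0,0,0,220]]'; python3 w.py blue .264 w9; python3 - <<'E'
from h import *
p,M=tool(); f=grab("wrist"); D=f["range_z"]; im=f["color"]; h=cv2.cvtColor(im,cv2.COLOR_BGR2HSV).astype(int)
k=((h[...,0]>100)&(h[...,0]<130)&(h[...,1]>80)).astype(np.uint8); k=cv2.erode(k,np.ones((3,3))); v,u=np.nonzero((k>0)&(D>0)&(D<.25))
X=np.array([M.T@(atdepth(f,a,b)-p)*1000 for a,b in zip(u,v)]); print(len(X),np.median(X,0).round(1),X.min(0).round(1),X.max(0).round(1))
s=np.abs(X[:,1]-np.median(X[:,1]))<4; print(np.linalg.lstsq(np.c_[X[s][:,[0,2]],np.ones(s.sum())],X[s,1],rcond=None)[0].round(3))
E
```

```text
clock: 17.45
ee_pos: [0.4518, -0.315, -0.0154]
eef_rot: [-1.32, 1.016, -1.02]
contact_force: [0.5, -0.1, -0.3]
opening: 0.072
clock: 18.45
ee_pos: [0.4514, -0.3148, -0.0162]
eef_rot: [-1.32, 1.017, -1.019]
contact_force: [-1.2, 0.5, 6.4]
opening: 0.0288
clock: 19.82
ee_pos: [0.4508, -0.3143, 0.2416]
eef_rot: [-1.32, 1.02, -1.016]
contact_force: [0.1, -0.1, -1.0]
opening: 0.0295
px [321. 317.] [282 302] [359 330] c 459.0 -341.8 size 15.6 37.9 long 14.7 jaw 14.71 | tool dx dz 28.7 1.0 turn 90.0
px [320. 193.] [248 135] [392 258] c 444.0 -285.0 size 55.9 60.5 long 14.7 jaw 14.71 | tool dx dz -30.0 0.9 turn 90.0
tcp [ 450.8 -314.3  241.6] tilt y [-0.002  0.001 -1.   ] opening 0.028944683885599013
12051 [-33.5 -19.6   1.2] [ -57.4 -108.2  -29.7] [ 39.  -16.9  31.4]
[ 1.0000e-03  1.0000e-03 -1.9479e+01]
```

View pics/w9.png

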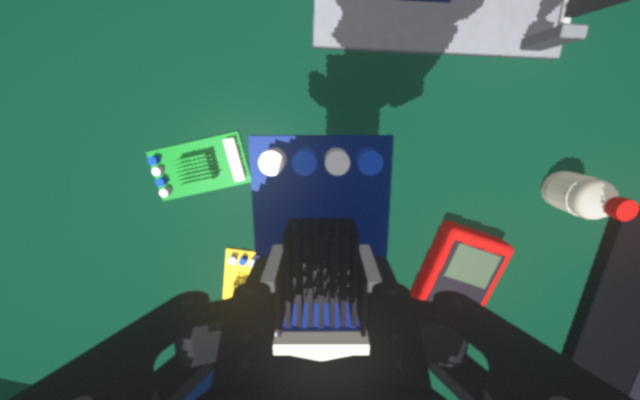

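The board is held level at (320,193) with its underside 15.5 mm behind the TCP. I carry it over the sheet.

```bash
python3 -m creep '[[-10,0,4,0,0,0,220],[-30,0,13,0,0.3,0,220],[-60,0,25,0,0.6,0,220],[-95,0,40,0,1,0,220],[-130,0,55,0,1.4,0,220],[-165,0,70,0,1.8,0,220],[-195,0,82,0,2,0,220],[-217,0,92,0,2.3,0,220],[-229,0,97,0,2.3,0,220],[-234,0,99,0,2.3,0,220],[-234,0,99,0,2.3,0,220],[-234,0,99,0,2.3,0,220]]'; python3 - <<'E'
from ang import *
p,M=tool(); y=np.degrees(np.arctan2(M[1,2],M[0,2])); t=np.array([.4879,-.0621,.048]); off=M@np.array([-.0006,-.0155,.0009])
print("jaw",y,"need tool shift",(M.T@(t-p-off)*1000).round(1),r.get_state()["opening"],p)
E
python3 w.py blue .259 w10
```

```text
clock: 21.42
ee_pos: [0.4874, -0.0637, 0.2432]
eef_rot: [-1.304, 1.049, -1.049]
contact_force: [-0.5, -0.1, -0.9]
opening: 0.029
jaw 12.37135193345166 need tool shift [ -0.9 210.7  -0. ] 0.029025253153908772 [ 0.48738917 -0.06368486  0.24322984]
px [321. 317.] [281 303] [359 330] c 495.2 -96.2 size 15.8 40.2 long 12.3 jaw 12.37 | tool dx dz 33.4 0.7 turn -90.0
px [320. 187.] [249 116] [391 259] c 481.2 -32.1 size 63.2 66.9 long 102.6 jaw 12.37 | tool dx dz -32.2 0.8 turn -0.3
tcp [487.4 -63.7 243.2] tilt y [-0. -0. -1.] opening 0.0290597657375703
```

```bash
python3 -m creep '[[-0.9,15,0,0,0,0,220],[-0.9,50,0,0,0,0,220],[-0.9,95,0,0,0,0,220],[-0.9,140,0,0,0,0,220],[-0.9,175,0,0,0,0,220],[-0.9,195,0,0,0,0,220],[-0.9,203,0,0,0,0,220],[-0.9,206,0,0,0,0,220],[-0.9,206,0,0,0,0,220],[-0.9,206,0,0,0,0,220]]'; python3 -m creep '[[0,1,0,0,0,0,220],[0,2,0,0,0,0,220],[0,3,0,0,0,0,220],[0,4,0,0,0,0,220],[0,4,0,0,0,0,220],[0,4,0,0,0,0,220]]'
```

```text
clock: 22.72
ee_pos: [0.4878, -0.0623, 0.0381]
eef_rot: [-1.303, 1.047, -1.049]
contact_force: [0.1, 1.2, -2.5]
opening: 0.0291
clock: 23.48
ee_pos: [0.4873, -0.0622, 0.0333]
eef_rot: [-1.304, 1.048, -1.048]
contact_force: [0.5, 0.8, -2.0]
opening: 0.0291
```

```bash
python3 -m creep '[[0,0.5,0,0,0,0,220],[0,1,0,0,0,0,220],[0,1,0,0,0,0,220],[0,1,0,0,0,0,220]]';python3 -m creep '[[0,0.4,0,0,0,0,220],[0,0.8,0,0,0,0,220],[0,0.8,0,0,0,0,220],[0,0.8,0,0,0,0,220]]'
```

```text
clock: 23.98
ee_pos: [0.4872, -0.0622, 0.0323]
eef_rot: [-1.304, 1.048, -1.048]
contact_force: [0.7, 0.7, -1.8]
opening: 0.0294
clock: 24.48
ee_pos: [0.4873, -0.0622, 0.0317]
eef_rot: [-1.304, 1.048, -1.048]
contact_force: [-1.6, -0.2, 3.0]
opening: 0.029
```

```bash
python3 -m creep '[[0,0,0,0,0,0,150],[0,0,0,0,0,0,110],[0,0,0,0,0,0,80],[0,0,0,0,0,0,80],[0,-15,0,0,0,0,80],[0,-50,0,0,0,0,80],[0,-100,0,0,0,0,80],[0,-150,0,0,0,0,80],[0,-200,0,0,0,0,80],[0,-225,0,0,0,0,80],[0,-225,0,0,0,0,80],[0,-225,0,0,0,0,80]]'; python3 w.py blue .052 w11; python3 - <<'E'
from ang import *
import os
f=grab("wrist"); mark(f,(345,40,475,80),"wrist")
# flap angle from orange bar: rays hit plane station y=0 at bar middle
h=cv2.cvtColor(f["color"],cv2.COLOR_BGR2HSV).astype(int); o=(h[...,0]>6)&(h[...,0]<18)&(h[...,1]>150)&(h[...,2]>100); v,u=np.nonzero(o); 
d=f["range_z"]; W=np.array([atdepth(f,a,b) for a,b in zip(u,v) if d[b,a]>0])-O; s=np.c_[W@X,W@Y,W[:,2]]*1000; k=np.abs(s[:,1])<50; rr=np.hypot(s[:,0]-100,s[:,2]-60); k&=rr>165; print("bar pts",k.sum(),np.median(s[k],0).round(1),"angle",np.median(np.arctan2(s[k,2]-60,100-s[k,0])).round(3),np.median(rr[k]))
p,M=tool(); print("tcp station",((p-O)@X*1000).round(1),((p-O)@Y*1000).round(1),p[2].round(4),"joints",np.round(r.get_state()["joints"],3))
E
```

```text
clock: 25.98
ee_pos: [0.4871, -0.0622, 0.256]
eef_rot: [-1.304, 1.049, -1.048]
contact_force: [0.3, 0.3, -0.4]
opening: 0.0584
px [321. 170.] [293 117] [350 220] c 488.0 -59.3 size 61.7 115.2 long 102.2 jaw 12.41 | tool dx dz -2.6 1.5 turn 0.2
tcp [487.1 -62.2 256. ] tilt y [-0.001  0.    -1.   ] opening 0.059104004547869
wrist n 478 angle med 0.81 0.584 0.985 rmax 155.0
bar pts 4114 [121.8   4.9 237. ] angle 1.693 178.58054216045025
tcp station -30.8 0.2 0.2555 joints [-0.127 -0.029  0.151  1.753  0.     1.227]
```

View pics/w11.png

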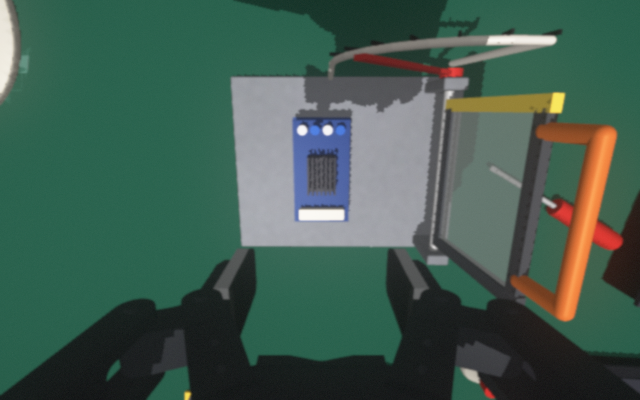

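The stack is in place: blue board at (321,170), square on the sheet. The flap stands at about 1.69, its bar running from (605,130) to (565,315). Now above the bar.

```bash
python3 -m creep '[[0,0,40,0,0,0,80],[0,0,90,0,0,0,80],[0,0,130,0,0,0,80],[0,0,152,0,0,0,80],[0,0,152,0,0,0,80],[0,0,152,0,0,0,80]]'; cat > bar.py <<'E'
from ang import *
def pts(n):
    f=grab(n); h=cv2.cvtColor(f["color"],cv2.COLOR_BGR2HSV).astype(int); o=(h[...,0]>5)&(h[...,0]<20)&(h[...,1]>140)&(h[...,2]>90)&(f["range_z"]>0); v,u=np.nonzero(o)
    W=np.array([atdepth(f,a,b) for a,b in zip(u,v)])-O; s=np.c_[W@X,W@Y,W[:,2]]*1000; rr=np.hypot(s[:,0]-100,s[:,2]-60); k=(rr>164)&(rr<192)&(abs(s[:,1])<75); return f,s[k]
for n in("wrist","top","side"):
    f,s=pts(n)
    if len(s)<8: print(n,len(s)); continue
    a=np.arctan2(s[:,2]-60,100-s[:,0]); print(n,len(s),"bar med",np.median(s,0).round(1),"y range",np.percentile(s[:,1],[2,98]).round(0),"angle med",np.median(a).round(3),"x lo hi",np.percentile(s[:,0],[5,95]).round(1),"z hi",np.percentile(s[:,2],95).round(1))
p,M=tool(); print("tcp station",((p-O)@X*1000).round(1),((p-O)@Y*1000).round(1),(p[2]*1000).round(1),"finger dir",(M[:,1]@X).round(3),(M[:,1]@Y).round(3),M[2,1].round(3))
s=r.get_state(); print("F",np.round(s["contact_force"],1),"open",s["opening"])
E
python3 bar.py
```

```text
clock: 26.82
ee_pos: [0.635, -0.0297, 0.2561]
eef_rot: [-1.305, 1.049, -1.048]
contact_force: [0.3, 0.8, 0.1]
opening: 0.0586
wrist 3775 bar med [125.2   7.2 237.6] y range [-55.  58.] angle med 1.711 x lo hi [120.3 130.5] z hi 239.1
top 0
side 159 bar med [120.  -11.8 236.1] y range [-61.  54.] angle med 1.685 x lo hi [116.6 125.4] z hi 241.1
tcp station 120.9 -0.0 257.1 finger dir 0.001 -0.0 -1.0
F [-0.   1.   0.1] open 0.05807772330692798
```

```bash
python3 -m creep '[[0,15,3.5,0,0,0,80],[0,35,3.5,0,0,0,80],[0,53,3.5,0,0,0,80],[0,62,3.5,0,0,0,80],[0,66,3.5,0,0,0,80],[0,66,3.5,0,0,0,80]]'; python3 -m creep '[[0,0,0,0,0,0,140],[0,0,0,0,0,0,230],[0,0,0,0,0,0,230],[0,0,0,0,0,0,230],[0,0,0,0,0,0,230],[0,0,0,0,0,0,230],[0,0,0,0,0,0,230],[0,0,0,0,0,0,230]]' 40; python3 bar.py; python3 - <<'E'
from h import *
f=grab("side"); a=cv2.resize(f["color"][90:250,240:400],(400,400),interpolation=2); cv2.imwrite("pics/g1.png",np.hstack([a,cv2.resize(grab("wrist")["color"],(400,250)).repeat(1,0) if 0 else cv2.resize(grab("wrist")["color"][:,120:520],(400,400))]))
E
```

```text
clock: 27.72
ee_pos: [0.6391, -0.0288, 0.1907]
eef_rot: [-1.304, 1.048, -1.048]
contact_force: [1.1, -0.1, -0.2]
opening: 0.0587
clock: 28.72
ee_pos: [0.6393, -0.0288, 0.1909]
eef_rot: [-1.303, 1.047, -1.049]
contact_force: [1.7, 0.8, 5.9]
opening: 0.0107
wrist 6590 bar med [126.5  20.5 237.5] y range [-31.  59.] angle med 1.718 x lo hi [121.4 131.6] z hi 239.0
top 13 bar med [122.1 -57.4 234.9] y range [-60. -56.] angle med 1.696 x lo hi [118.7 128.4] z hi 239.1
side 124 bar med [120.8 -24.9 236.2] y range [-63.  54.] angle med 1.689 x lo hi [116.3 126.5] z hi 240.6
tcp station 125.4 0.0 190.9 finger dir 0.001 -0.0 -1.0
F [1.9 0.8 5.6] open 0.010318754686162909
```

View pics/g1.png

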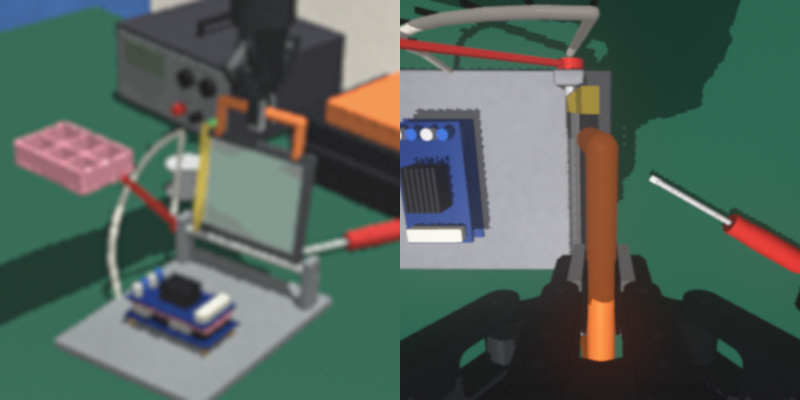

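The bar is gripped between the pads (10.7 mm reading on the 12 mm bar), and the stack looks square and undisturbed. I compute the arc table.

```bash
cat > arc.py <<'E'
import numpy as np,sys
a0,a1,n,k,tilt0=float(sys.argv[1]),float(sys.argv[2]),int(sys.argv[3]),float(sys.argv[4]),np.radians(float(sys.argv[5])); L=42.3
bar=lambda a:np.array([100-175*np.cos(a),60+175*np.sin(a)])
d=lambda t:np.array([np.sin(t),-np.cos(t)])  # finger dir in station x,z
tcp=lambda a,t:bar(a)+L*d(t)
ey=d(tilt0); ez=np.array([np.cos(tilt0),np.sin(tilt0)])
for i in range(1,n+1):
    a=a0+(a1-a0)*i/n; t=tilt0+k*(a0-a); D=tcp(a,t)-tcp(a0,tilt0); print(round(a,3),"y %.1f z %.1f turnx %.1f"%(D@ey,D@ez,np.degrees(t-tilt0)))
E
python3 arc.py 1.716 1.266 9 .7 0
```

```text
1.666 y -1.1 z -7.2 turnx 2.0
1.616 y -1.8 z -14.5 turnx 4.0
1.566 y -2.1 z -21.7 turnx 6.0
1.516 y -2.0 z -29.0 turnx 8.0
1.466 y -1.5 z -36.3 turnx 10.0
1.416 y -0.7 z -43.5 turnx 12.0
1.366 y 0.6 z -50.7 turnx 14.0
1.316 y 2.2 z -57.7 turnx 16.0
1.266 y 4.1 z -64.7 turnx 18.0
```

```bash
python3 -m creep '[[0,-1.1,-7.2,2,0,0,230],[0,-1.8,-14.5,4,0,0,230],[0,-2.1,-21.7,6,0,0,230],[0,-2,-29,8,0,0,230],[0,-1.5,-36.3,10,0,0,230],[0,-0.7,-43.5,12,0,0,230],[0,0.6,-50.7,14,0,0,230],[0,2.2,-57.7,16,0,0,230],[0,4.1,-64.7,18,0,0,230],[0,4.1,-64.7,18,0,0,230]]'; python3 bar.py; python3 arc.py 1.266 0.816 9 .7 18
```

```text
clock: 30.22
ee_pos: [0.5751, -0.0427, 0.1864]
eef_rot: [-1.049, 0.844, -1.161]
contact_force: [-1.3, 1.5, 3.5]
opening: 0.0104
wrist 6463 bar med [ 45.9  19.9 231. ] y range [-30.  59.] angle med 1.265 x lo hi [41.9 51.3] z hi 232.4
top 0
side 81 bar med [ 43.4 -38.9 230.4] y range [-61.  50.] angle med 1.245 x lo hi [38.5 48.9] z hi 234.7
tcp station 60.7 0.3 186.8 finger dir 0.309 0.0 -0.951
F [-2.3  0.9  6.3] open 0.010451907965507119
1.216 y 0.1 z -7.3 turnx 2.0
1.166 y 0.6 z -14.5 turnx 4.0
1.116 y 1.5 z -21.7 turnx 6.0
1.066 y 2.7 z -28.9 turnx 8.0
1.016 y 4.4 z -36.0 turnx 10.0
0.966 y 6.4 z -43.0 turnx 12.0
0.916 y 8.8 z -49.8 turnx 14.0
0.866 y 11.5 z -56.6 turnx 16.0
0.816 y 14.6 z -63.2 turnx 18.0
```

It tracks well with small forces. I continue to about 0.87.

```bash
python3 -m creep '[[0,0.1,-7.3,2,0,0,230],[0,0.6,-14.5,4,0,0,230],[0,1.5,-21.7,6,0,0,230],[0,2.7,-28.9,8,0,0,230],[0,4.4,-36,10,0,0,230],[0,6.4,-43,12,0,0,230],[0,8.8,-49.8,14,0,0,230],[0,11.5,-56.6,16,0,0,230],[0,11.5,-56.6,16,0,0,230],[0,11.5,-56.6,16,0,0,230]]'; python3 bar.py; python3 - <<'E'
from ang import *
f=grab("side"); cv2.imwrite("pics/g2.png",np.hstack([cv2.resize(f["color"][110:250,250:390],(400,400),interpolation=2),cv2.resize(grab("wrist")["color"][:,120:520],(400,400))]))
mark(f,(280,155,330,200),"side")
E
```

```text
clock: 31.62
ee_pos: [0.5266, -0.0531, 0.157]
eef_rot: [-0.82, 0.661, -1.236]
contact_force: [-0.4, 3.7, -4.6]
opening: 0.0105
wrist 6432 bar med [-16.2  19.4 196.7] y range [-30.  59.] angle med 0.868 x lo hi [-19.1 -10.2] z hi 198.4
top 123 bar med [-11.8  21.6 196.6] y range [-59.  59.] angle med 0.886 x lo hi [-19.1  -4.6] z hi 200.8
side 89 bar med [-17.3 -34.9 196. ] y range [-61.  50.] angle med 0.854 x lo hi [-21.1 -10.8] z hi 200.7
tcp station 10.3 0.5 157.3 finger dir 0.558 0.001 -0.83
F [ 0.8  5.  -6.4] open 0.01041028866960416
side n 20 angle med 0.799 0.74 0.869 rmax 151.0
```

View pics/g2.png

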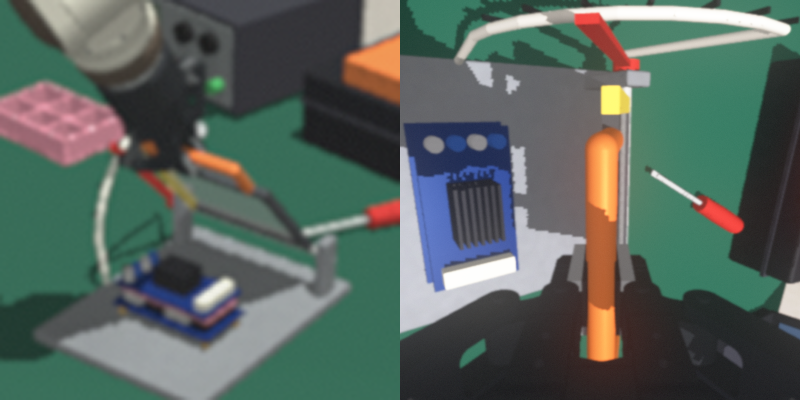

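The flap is at about 0.865 (kinematics 0.863, wrist depth 0.868). The red pointer is clearly visible in the wrist view, near the crop's (605,40). I measure it once more from here.

```bash
python3 - <<'E'
from ang import *
f=grab("wrist"); u,v=redpts(f,(290,5,370,80)); D=f["range_z"]
P=np.array([sxz(f,a,b) for a,b in zip(u,v)]); d=P-[100,60]; rr=np.hypot(*d.T)
W=np.array([atdepth(f,a,b) for a,b in zip(u,v)])-O; Q=np.c_[W@X,W@Y,W[:,2]]*1000; ok=(D[v,u]>0)&(abs(Q[:,1]-104)<12)
for lo,hi in((40,80),(80,110),(110,135),(135,155)):
    s=(rr>lo)&(rr<hi); a=np.arctan2(d[s,1],-d[s,0]); R2=np.hypot(Q[:,0]-100,Q[:,2]-60); t=ok&(R2>lo)&(R2<hi); b=np.arctan2(Q[t,2]-60,100-Q[t,0])
    print(lo,hi,s.sum(),"plane",(np.median(a).round(3),np.percentile(a,[5,95]).round(3)) if s.any() else 0,"depth",t.sum(),(np.median(b).round(3),np.percentile(b,[5,95]).round(3),np.median(Q[t],0).round(1)) if t.any() else 0)
# flap: yellow rail direction
h=cv2.cvtColor(f["color"],cv2.COLOR_BGR2HSV).astype(int); y=(h[...,0]>22)&(h[...,0]<34)&(h[...,1]>140)&(h[...,2]>90)&(D>0); y[:, :300]=0; vv,uu=np.nonzero(y)
g=grab("side"); 
for n,F in(("wrist",f),("side",g)):
    h=cv2.cvtColor(F["color"],cv2.COLOR_BGR2HSV).astype(int); y=(h[...,0]>20)&(h[...,0]<34)&(h[...,1]>110)&(h[...,2]>90)&(F["range_z"]>0); vv,uu=np.nonzero(y)
    W=np.array([atdepth(F,a,b) for a,b in zip(uu,vv)])-O; q=np.c_[W@X,W@Y,W[:,2]]*1000; R2=np.hypot(q[:,0]-100,q[:,2]-60); k=(R2>30)&(R2<150)&(q[:,1]>55)&(q[:,1]<90); q=q[k]
    print(n,"rail",len(q),np.median(np.arctan2(q[:,2]-60,100-q[:,0])).round(3) if len(q) else 0, np.median(q,0).round(1) if len(q) else 0)
E
```

```text
40 80 200 plane (np.float64(0.797), array([0.699, 0.893])) depth 174 (np.float64(0.838), array([0.754, 0.912]), array([ 57.7, 101.6, 106.4]))
80 110 246 plane (np.float64(0.806), array([0.743, 0.864])) depth 221 (np.float64(0.825), array([0.767, 0.865]), array([ 34.8, 101.8, 129.8]))
110 135 323 plane (np.float64(0.804), array([0.757, 0.852])) depth 296 (np.float64(0.822), array([0.777, 0.85 ]), array([ 15.7, 101.9, 150.5]))
135 155 340 plane (np.float64(0.808), array([0.768, 0.843])) depth 462 (np.float64(0.812), array([0.778, 0.842]), array([ -0.6, 102.6, 165.7]))
wrist rail 721 0.876 [ 11.4  72.7 164.7]
side rail 16 0.828 [ 52.6  72.5 112.3]
```

The pointer is at about 0.808 and the flap at about 0.865. Last small step.

```bash
python3 arc.py 0.864 0.808 3 .7 34
```

```text
0.845 y 0.4 z -2.7 turnx 0.7
0.827 y 0.8 z -5.4 turnx 1.5
0.808 y 1.3 z -8.0 turnx 2.2
```

```bash
python3 -m creep '[[0,0.4,-2.7,0.7,0,0,230],[0,0.8,-5.4,1.5,0,0,230],[0,1.3,-8,2.2,0,0,230],[0,1.3,-8,2.2,0,0,230],[0,1.3,-8,2.2,0,0,230],[0,1.3,-8,2.2,0,0,230]]'; python3 bar.py; python3 - <<'E'
from ang import *
p,M=tool(); q=p-M[:,1]*.0423-O; print("kin angle",np.arctan2(q[2]*1000-60,100-q@X*1000).round(3),"r",np.hypot(q[2]*1000-60,100-q@X*1000).round(1))
f=grab("wrist"); mark(f,(270,5,380,85),"wrist mark")
cv2.imwrite("pics/g3.png",np.hstack([cv2.resize(grab("side")["color"][110:250,250:390],(400,400),interpolation=2),cv2.resize(grab("top")["color"][130:280,250:400],(400,400),interpolation=2)]))
E
```

```text
clock: 32.72
ee_pos: [0.521, -0.0544, 0.1516]
eef_rot: [-0.788, 0.634, -1.246]
contact_force: [4.3, 5.5, -9.4]
opening: 0.0108
wrist 6303 bar med [-23.6  18.5 190.1] y range [-30.  59.] angle med 0.812 x lo hi [-26.2 -17.4] z hi 192.0
top 113 bar med [-18.7  21.3 190. ] y range [-59.  59.] angle med 0.831 x lo hi [-26.6 -12.1] z hi 194.1
side 79 bar med [-24.9 -38.  190.2] y range [-62.  18.] angle med 0.799 x lo hi [-29.6 -18.7] z hi 194.7
tcp station 4.3 0.5 151.6 finger dir 0.589 0.001 -0.808
F [ 4.5  5.4 -8.2] open 0.010674873846189006
kin angle 0.806 r 174.2
wrist mark n 886 angle med 0.805 0.705 0.887 rmax 154.0
```

View pics/g3.png

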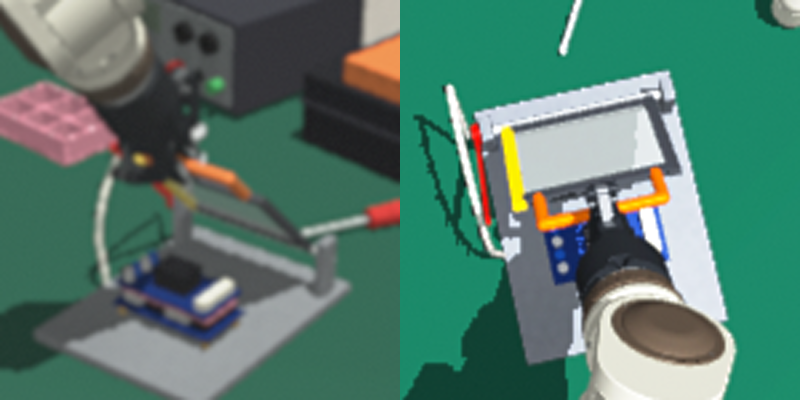

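The flap is held at 0.806 (kinematics; wrist depth 0.812) against the pointer at 0.805–0.808. The stack is undisturbed below it, with the bar held at (600,205) in the top crop. Handing in.

```bash
python3 -c "
from station import r
print(r.hand_in()); s=r.get_state(); print(s['clock'],s['contact_force'],s['opening'])"
```

```text
the job is handed in; nothing more can be done
None
the job is handed in; nothing more can be done
```

I laid the pink sheet on the bolted-down board and set the blue board on top of it. I then swung the flap forward to the red pointer and handed the job in at about 33 s, still gripping the bar. The interface gave no verdict.

**Last checks**
- **Sheet:** across its width it sat within about 0.7 mm of the board's centre, and its angle was within about 0.2°.
- **Blue board:** it lies square on the sheet with its long sides in line. One reading put its centre about 3 mm off the sheet's lengthwise. I think shadow and the lower board in the mask inflated that, and I did not re-measure it.
- **Flap:** it is at 0.806 rad from the arm's own pose and 0.812 from wrist depth. The side and top camera depths read 0.799 and 0.831, both taken from the bar's surface.
- **Pointer:** it reads 0.805–0.808 rad and was not touched. Two earlier readings disagreed: wrist 0.817, and a 25-pixel top view at 0.924, which I discarded.
- **Forces:** outside force on the tool was about 11–12 N at the end, and no reading was higher.

**What went wrong on the way:** the first grasp of the sheet closed above it without touching it. The real finger tips sit about 24–27 mm behind the reported TCP, as both wrist and side depth showed, so I corrected for that in every later move. Neither the sheet nor the board was dropped.

I viewed 11 pictures in all.

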